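Lid off, ladle in: ready the saucepan for serving

TASK

Get the saucepan on the hob ready for serving. First lift its lid off by the knob and set it down, knob up, in the middle of the round cork trivet; then pull the ladle straight up out of the white utensil caddy and lower it bowl-down into the saucepan, where it is left standing (leaning on the rim is fine too). Drop neither lid nor ladle, and leave everything else standing where it is: saucepan, caddy, masher, mug, pepper mill and sponge.

Things in the scene. Friction and masses are not known exactly. Their poses are not given: they have to be found in the camera images.
- pan: Open steel saucepan, loose, 170 mm outside diameter (164 inside), 80 mm high, inner floor 4 mm above its underside, on the black grate (top 35 mm above the worktop) of a low white hob plate 220 x 260 mm. Origin: centre of its underside, z up. A black rod handle sticks out along +x to 188 mm from the centre, 56 to 82 mm above the underside.
- lid: Round steel lid, 174 mm diameter, 280 g, closing the saucepan at the start. Origin: centre of its underside, z up. Upwards: a step of 156 mm diameter, 5 mm thick, that sits inside the pan's mouth; the lid disc (z 5 to 9 mm), its edge on the rim; a thin stem; a round black knob, 34 mm diameter, at z 21 to 45 mm. On the trivet it rests on its step.
- trivet: Round cork trivet, 180 mm diameter, 10 mm thick, fixed flat on the worktop. Origin: centre of its underside.
- caddy: White ceramic utensil caddy, loose: an upright open-topped box 100 mm (its x) by 195 mm (its y), 100 mm high, walls and floor 4 mm, divided across its length into two 92 mm square compartments, centred 48 mm either side of the middle along y. Ladle in one, masher in the other. Origin: centre of its underside.
- ladle: Steel soup ladle, 210 mm tall, 130 g, standing handle up on its bowl in a caddy compartment. Origin: centre of the bowl's flat underside, z up along the handle. Open bowl 60 mm wide, 28 mm high. Handle centre line 31 mm from the origin along +x: thin steel strip (4 x 12 mm) to z 115, then a straight wooden grip 16 mm (x) by 12 mm (y) from z 115 to 210 mm. Stands by itself on a flat surface.
- masher: Potato masher, leave alone: round steel plate of 62 mm diameter at the bottom, two thin upright rods and a wooden cross-bar 75 mm long at the top, 124 mm tall, in the other compartment of the caddy. Origin: centre of the underside of its plate.
- mug: Blue ceramic mug, 76 mm diameter, 85 mm high, bystander beyond the work. Origin: centre of its underside.
- mill: Dark wooden pepper mill, 54 mm diameter, 127 mm high, bystander beyond the work. Origin: centre of its underside.
- sponge: Yellow sponge block, 65 x 100 x 32 mm, bystander near the robot. Origin: centre of its underside.
Mind the look-alikes: they are no part of the job. What is shaped like the lid but orange or purple is not meant.

How it is judged:
On the way, in this order (a step that is already met when the one before it is completed fails the run):
1. the lid lies flat, knob up, on the trivet within 25 mm of its middle, let go (horizontal distance between lid and trivet below 0.025 m and height (world z) of lid below 0.018 m and angle between lid's own z axis and vertical below 0.06 rad and contact force between the fingers and lid below 0.1 N and linear speed of lid below 0.03 m/s), for 0.2 s.
2. the ladle is held in the fingers with its whole length above the caddy's rim (contact force between the fingers and ladle above 0.5 N and height (world z) of ladle above 0.102 m), for 0.1 s.
At the end, for the whole second after the job is handed in: Lid flat, knob up, centre within 25 mm of the trivet's; ladle bowl down on the pan floor (within 75 mm of the pan's axis, origin under 35 mm above its underside), tilted under 1.15 rad; both let go and still; pan and caddy within 30 mm of their start (horizontal distance between lid and trivet below 0.025 m and height (world z) of lid below 0.018 m and angle between lid's own z axis and vertical below 0.06 rad and horizontal distance between ladle and pan below 0.075 m and z of ladle in the frame of pan between 0 and 0.035 m and angle between ladle's own z axis and vertical below 1.15 rad and linear speed of each of ladle, lid below 0.03 m/s and distance of each of pan, caddy from where it was at the start of the episode below 0.03 m); the robot touches nothing.
It fails at once if lid dropped (falls free faster than 0.5 m/s) (linear speed of lid above 0.5 m/s and contact force between the fingers and lid below 0.05 N).
It fails at once if ladle dropped (falls free faster than 0.5 m/s) (linear speed of ladle above 0.5 m/s and contact force between the fingers and ladle below 0.05 N).
It fails at once if saucepan shoved more than 40 mm or tipped more than 0.2 rad (distance of pan from where it was at the start of the episode above 0.04 m or angle between pan's own z axis and vertical above 0.2 rad).
It fails at once if caddy shoved more than 40 mm or tipped more than 0.2 rad (distance of caddy from where it was at the start of the episode above 0.04 m or angle between caddy's own z axis and vertical above 0.2 rad).
It fails at once if masher moved more than 50 mm, or mug, pepper mill or sponge more than 30 mm (distance of masher from where it was at the start of the episode above 0.05 m or distance of any of mug, mill, sponge from where it was at the start of the episode above 0.03 m).
It also fails if it takes over 64 s, if anything falls off the work surface, if the arm or the gripper's body presses on something with over 40 N, if the wrist force passes 120 N, or if a joint passes its speed limit or range.

ROBOT

A 6-joint arm with a two-finger parallel gripper is mounted at the origin on the work surface. World frame = base frame: x ahead of the robot, y to its left, z up, the work surface at z = 0. Lengths are in m, angles in rad, forces in N, time in s.
With the tool pointing down it reaches from about 0.325 to 0.925 m from the base axis. Payload 3.1 kg.
Tool frame: the origin (TCP) lies on the centre line of the jaws, within the pads' length; the fingertips stand 22 mm ahead of it and the grasp point (between the pads) lies 3 mm ahead of it; z points along the fingers, y is the line along which they close (so a half turn about z gives the same grasp; the last joint's range is limited). The gripper opens to 85 mm and grips with 20 to 120 N. Pads are 22 mm wide; open, the fingers measure 114 mm over their backs; the gripper's body (76 mm by 85 mm) begins 54 mm behind the grasp point. The pads swing forward as they close: fully open they stand 13 mm farther back than shut.
Start: joints at [0.988, 0.217, 1.613, -0, 1.311, -0.112], TCP at [0.283, 0.557, 0.253] pointing down, gripper open.
Joint ranges: [-2.75, 2.75], [-0.78, 2.1], [0.31, 2.55], [-1.13, 4.27], [0.13, 2.63], [-2.58, 2.58]. Speed limits (rad/s): [2.79, 2.79, 3.14, 3.14, 3.14, 3.14].

INTERFACE

Orientations are given as a unit quaternion [x, y, z, w].
In Python, from station import robot gives the robot as it stands.
- The arm moves only by the tool drive_tool, never from a script. Its argument "series" is a list of rows, each a list of 5 numbers: the opening, from 0 (shut) to 1 (fully open), then the shift along the tool's x, y, z in m, then the turn about the tool's z in degrees. A call has 1 to 20 rows; each row shifts and turns the commanded pose from where the row before left it, along the tool's axes as they then stand; what a row does not reach is not made up. A row lasts 1/12 s, in which the tool goes at most 41.7 mm and 7.16 degrees, less where a joint would pass 70% of its speed; a pose out of reach is approached as far as the arm can. A call with a gripper value outside its range is refused whole. The fingers move at their own pace and stop on an object; "squeeze" is the grip in N (left out, the last holds). Time passes only in rows, so rows that do not move let the fingers close. It gives the time, the measured TCP pose, the force, the opening and the grip force at its end, in the units of the state.
- robot.get_state(): the state, without advancing time (a new reading comes with each control period).
- robot.camera(name): name is "scene" or "top" or "wrist"; returns (picture, depth): 384x512x3 uint8, red, green, blue; 384x512 float32, m along the optical axis (not along the pixel's ray), 0 where there is no reading.
- robot.camera_params(name): a dict with "fx", "fy", "cx", "cy" (pixels), "eye" and "orientation" of the camera in the world; the wrist camera has in their place "mount" (4x4, takes a point from camera to tool coordinates, whose origin is the TCP and whose axes are the flange's). Camera axes: x right, y down, z forward; pixel columns grow to the right and rows downward; lengths in m; the calibration is good to about 2 mm. A picture is of the moment at which its call begins: read the wrist's pose just before it. camera_params takes no time and is no camera call.
- robot.sign_off(): hands the job in; it is judged then, once.
The state is a dict: "time_s": time; "joint_positions": joint angles; "dq": joint speeds; "effort": joint torques, N m; "ee_pos": TCP position; "eef_rot": TCP orientation; "wrist_force": force on the tool from outside, world axes, zero at the start; "wrist_torque": the same for the moment, N m; "width": finger opening in m; "grasp_force": force on a finger pad.
Only numpy, scipy, OpenCV 4.12 (cv2) and the standard library are available. Lean on these libraries where they do the work, as an engineer would, in place of code of your own. Each camera call takes 0.05 s, during which the arm holds its last target. There are 200 camera calls.

## Working session

There is one attempt and no reset: what is moved stays moved. The work goes in short steps, Python scripts to look and compute and a tool call to move; the robot and the scene stay as the last step left them, time stands still between calls to the robot, and variables do not carry over. Pictures are saved under pics/ and viewed, at most 10 in all, crops included, and the job is handed in when it is done.

Besides the shell and the picture viewer there is one more tool, called after "Emit:" as a command line: name --pt "numbers of a row" for each row, then --argument value for the rest. drive_tool: Moves the arm, as the interface text tells. Its arguments: {"type":"object","properties":{"series":{"type":"array","items":{"type":"array","items":{"type":"number"}}},"squeeze":{"type":"number"}},"required":["series"]}

```bash
mkdir -p pics
cat > h.py <<'E'
import numpy as np, cv2
from scipy.spatial.transform import Rotation as R
from station import robot
def T(name, st=None):
    p=robot.camera_params(name)
    if name=="wrist":
        M=np.eye(4); M[:3,:3]=R.from_quat(st["eef_rot"]).as_matrix(); M[:3,3]=st["ee_pos"]
        return p, M@np.array(p["mount"])
    M=np.eye(4); o=np.array(p["orientation"]); M[:3,:3]=R.from_quat(o).as_matrix() if o.size==4 else o.reshape(3,3); M[:3,3]=p["eye"]
    return p,M
def snap(name,fn):
    st=robot.get_state(); im,d=robot.camera(name); p,M=T(name,st)
    cv2.imwrite(f"pics/{fn}.png",im[:,:,::-1]); 
    v,u=np.mgrid[:384,:512]
    P=np.stack([(u-p["cx"])/p["fx"]*d,(v-p["cy"])/p["fy"]*d,d],-1)@M[:3,:3].T+M[:3,3]
    P[d==0]=np.nan
    np.savez(f"pics/{fn}.npz",im=im,P=P)
    return im,P
E
python3 - <<'E'
from h import *
print(robot.get_state()); print(robot.camera_params("top"))
a,_=snap("top","top0"); b,_=snap("scene","scene0")
cv2.imwrite("pics/a.png",cv2.resize(a,(780,585))[:,:,::-1])
E
```

```text
{'time_s': 0.0, 'joint_positions': array([ 9.87796442e-01,  2.17716887e-01,  1.61495913e+00,  3.71969110e-06,
        1.31128948e+00, -1.12203893e-01]), 'dq': array([ 1.33631831e-04, -5.98933141e-04, -1.92249474e-03, -7.80569712e-04,
       -1.91333688e-03,  1.75408781e-05]), 'effort': array([ 2.07277167e-04, -3.96863079e+01, -3.03842425e+01, -2.95413683e-04,
        9.96290124e-03, -1.09998530e-05]), 'ee_pos': array([0.28305144, 0.55636596, 0.25197827]), 'eef_rot': array([ 2.33230326e-01,  9.72420797e-01, -1.11485115e-03, -4.05836622e-04]), 'wrist_force': array([-0.06382717,  0.09097341, -0.44505432]), 'wrist_torque': array([-0.01958217, -0.00978485,  0.01654827]), 'grasp_force': 0.0, 'width': 0.08523318478467103}
{'fx': 456.16956168904244, 'fy': 456.16956168904244, 'cx': 249.43258165113585, 'cy': 201.46799175426017, 'eye': array([0.30743055, 0.08802586, 1.56002967]), 'orientation': array([-0.70257822,  0.70714044, -0.0553324 ,  0.05722386])}
```

View pics/top0.png

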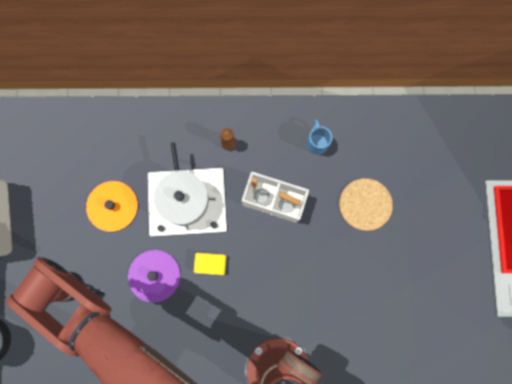

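View pics/scene0.png

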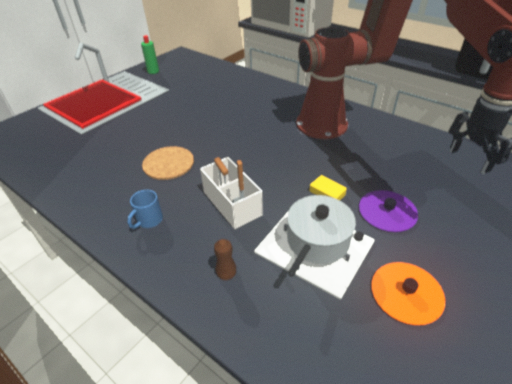

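The top view shows the steel lid's knob at about (179,196), the trivet at (366,204) and the caddy at (275,197). The ladle grip is near (254,183) in the left compartment, and the masher bar is at (289,199). I'll measure these now.

Run:
```python
from h import *
z=np.load("pics/top0.npz"); im,P=z["im"].astype(int),z["P"]
r,g,b=im[...,0],im[...,1],im[...,2]; v,u=np.mgrid[:384,:512]
def box(u0,u1,v0,v1): return (u>=u0)&(u<u1)&(v>=v0)&(v<v1)
def rep(n,m): Q=P[m&np.isfinite(P[...,2])]; print(n,m.sum(),Q.mean(0).round(4),Q.min(0).round(3),Q.max(0).round(3)) if len(Q) else print(n,0)
rep("trivet",box(335,398,175,235)&(r-b>40))
lid=box(148,212,165,230)&(P[...,2]>.11); rep("lid",lid&(P[...,2]<.135)); rep("knob",lid&(P[...,2]>.145))
c=box(238,312,168,225)
rep("caddy",c&(P[...,2]>.085)&(abs(r-b)<40)); rep("wood",c&(r-b>50)); rep("ladlegrip",box(245,266,170,200)&(r-b>50)&(P[...,2]>.13)); rep("masherbar",box(270,305,180,215)&(r-b>50))
m=(c&(P[...,2]>.09)&(P[...,2]<.11)&(abs(r-b)<40)).astype(np.uint8); pts=P[m>0][:,:2].astype(np.float32)
print("caddy rect",cv2.minAreaRect(pts*1000))
rep("handle pan",box(168,182,140,170)&(P[...,2]>.06)); rep("mug",box(305,335,120,155)&(b-r>30)); rep("mill",box(218,238,125,152)&(P[...,2]>.05))
rep("orange",box(85,140,180,232)&(r-b>100)); 
cr=np.hstack([cv2.resize(im[160:235,235:315].astype(np.uint8),None,fx=5,fy=5,interpolation=2)])
s=np.load("pics/scene0.npz"); cs=cv2.resize(s["im"][145:235,190:275],(0,0),fx=4.16,fy=4.16,interpolation=2)
cr=cr[:374,:]; cs=cs[:374]
h=min(cr.shape[0],cs.shape[0]); cv2.imwrite("pics/crop1.png",np.hstack([cr[:h],cs[:h]])[:,:,::-1]); print(h)
# scene view
im2,P2=s["im"].astype(int),s["P"]
w=(u>205)&(u<265)&(v>150)&(v<225)&(im2[...,0]-im2[...,2]>50)
n,l,st,ce=cv2.connectedComponentsWithStats(w.astype(np.uint8))
for i in range(1,n):
    if st[i,4]>8: print(st[i]); Q=P2[l==i]; print(Q[np.argsort(-Q[:,2])][::max(1,len(Q)//8)].round(3))
```

```text
trivet 2233 [ 0.5449 -0.3076  0.0091] [ 0.455 -0.403 -0.008] [ 0.64  -0.218  0.023]
lid 2152 [0.5548 0.314  0.119 ] [0.47 0.23 0.11] [0.662 0.401 0.134]
knob 96 [0.5546 0.3138 0.1544] [0.539 0.299 0.146] [0.572 0.331 0.161]
caddy 355 [0.5646 0.0075 0.0989] [ 0.484 -0.1    0.085] [0.64  0.115 0.196]
wood 169 [ 0.5567 -0.0103  0.1431] [ 0.528 -0.07   0.117] [0.599 0.083 0.219]
ladlegrip 38 [0.5878 0.0771 0.2   ] [0.581 0.071 0.15 ] [0.599 0.083 0.219]
masherbar 131 [ 0.5477 -0.0357  0.1266] [ 0.528 -0.07   0.117] [ 0.568 -0.003  0.137]
caddy rect ((562.7713012695312, 8.026863098144531), (194.7484130859375, 102.11770629882812), 71.54512786865234)
handle pan 136 [0.6929 0.3352 0.1114] [0.65  0.322 0.098] [0.739 0.348 0.124]
mug 640 [ 0.7715 -0.1498  0.0354] [ 0.723 -0.203 -0.007] [ 0.85  -0.109  0.093]
mill 184 [0.761  0.1645 0.1045] [0.743 0.144 0.05 ] [0.787 0.188 0.133]
orange 1988 [0.5446 0.5658 0.0092] [ 0.458  0.48  -0.008] [0.635 0.658 0.051]
374
[215 157  13  18 111]
[[ 0.558 -0.026  0.133]
 [ 0.547 -0.04   0.131]
 [ 0.559 -0.033  0.131]
 [ 0.549 -0.054  0.13 ]
 [ 0.57  -0.011  0.13 ]
 [ 0.546 -0.061  0.129]
 [ 0.567 -0.018  0.128]
 [ 0.566 -0.008  0.125]
 [ 0.571 -0.007  0.121]]
[237 160   7  30 111]
[[0.592 0.073 0.219]
 [0.591 0.081 0.216]
 [0.601 0.079 0.207]
 [0.598 0.083 0.197]
 [0.594 0.082 0.184]
 [0.595 0.082 0.171]
 [0.599 0.08  0.158]
 [0.6   0.08  0.144]
 [0.593 0.084 0.131]]
```

View pics/crop1.png

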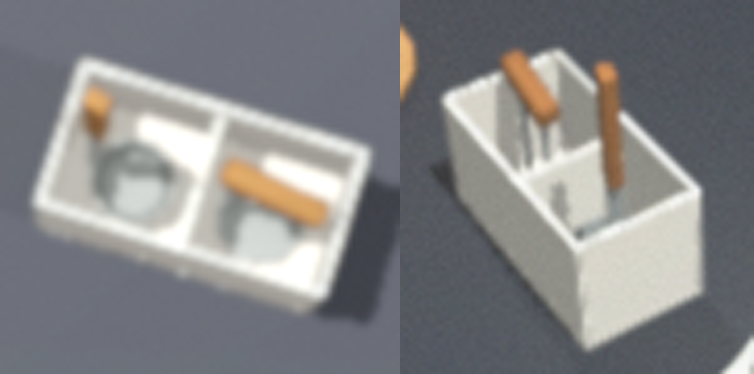

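The crop shows the ladle grip standing at the caddy's corner, at crop position (97,105). Its bowl centre is at about (135,180), so the offset direction is roughly yaw 40–60°. The masher bar is well away from it. Moving over the lid knob at (0.555, 0.314).

Emit:
drive_tool --pt "1 -0.025 -0.0065 -0.001 0" --pt "1 -0.025 -0.0065 -0.001 0" --pt "1 -0.025 -0.0065 -0.001 0" --pt "1 -0.025 -0.0065 -0.001 0" --pt "1 -0.025 -0.0065 -0.001 0" --pt "1 -0.025 -0.0065 -0.001 0" --pt "1 -0.025 -0.0065 -0.001 0" --pt "1 -0.025 -0.0065 -0.001 0" --pt "1 -0.025 -0.0065 -0.001 0" --pt "1 -0.025 -0.0065 -0.001 0" --pt "1 -0.025 -0.0065 -0.001 0" --pt "1 -0.025 -0.0065 -0.001 0" --pt "1 -0.025 -0.0065 -0.001 0" --pt "1 -0.027 -0.0065 -0.001 0" --pt "1 0 0 0 0" --pt "1 0 0 0 0" --squeeze 40

```text
time_s: 1.43
ee_pos: [0.5566, 0.315, 0.2666]
eef_rot: [0.235, 0.972, -0.0, -0.001]
wrist_force: [-0.9, -0.3, 0.1]
width: 0.0852
grasp_force: 0.0
```

```bash
cat >> h.py <<'E'
def tool(st,target):
    return (R.from_quat(st["eef_rot"]).inv().apply(np.array(target)-st["ee_pos"])).round(4)
def yaw(st): return np.degrees(np.arctan2(*R.from_quat(st["eef_rot"]).as_matrix()[1::-1,1])).round(1)
E
python3 - <<'E'
from h import *
im,P=snap("wrist","w0"); st=robot.get_state(); print(st["ee_pos"],st["eef_rot"],yaw(st))
r=im.astype(int).sum(2); Z=P[...,2]
m=(Z>.14)&(Z<.165)&(r<200); Q=P[m]; print(m.sum(),Q.mean(0),Q.min(0),Q.max(0))
c=(Q.min(0)+Q.max(0))/2; print(c, tool(st,[Q.mean(0)[0],Q.mean(0)[1],.147]))
E
```

```text
[0.55568306 0.31585791 0.26650302] [ 2.33811953e-01  9.72281437e-01 -2.44825973e-04 -8.47569575e-04] 63.0
1074 [0.55573669 0.31431506 0.15372695] [0.54055382 0.29813566 0.14009656] [0.572929   0.33068287 0.15674351]
[0.55674141 0.31440927 0.14842004] [-0.0009 -0.0012  0.1195]
```

View pics/w0.png

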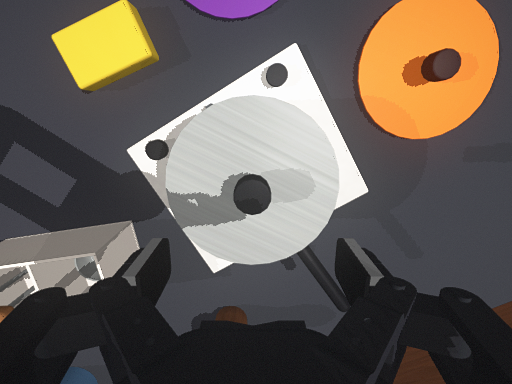

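The wrist view has the black knob at (252,194), midway between the fingers and within 2 mm of the tool axis. Next I descend, close and lift.

Emit:
drive_tool --pt "1 -0.001 -0.001 0.025 0" --pt "1 0 0 0.025 0" --pt "1 0 0 0.02 0" --pt "1 0 0 0.02 0" --pt "1 0 0 0.015 0" --pt "1 0 0 0.013 0" --pt "1 0 0 0 0" --pt "0 0 0 0 0" --pt "0 0 0 0 0" --pt "0 0 0 0 0" --pt "0 0 0 0 0" --pt "0 0 0 0 0" --pt "0 0 0 0 0" --pt "0 0 0 0 0" --pt "0 0 0 0 0" --pt "0 0 0 0 0" --squeeze 50

```text
time_s: 2.82
ee_pos: [0.5574, 0.3153, 0.1512]
eef_rot: [0.233, 0.972, 0.001, 0.001]
wrist_force: [-1.4, -0.9, 5.4]
width: 0.0326
grasp_force: 50.3
```

Emit:
drive_tool --pt "0 0 0 -0.003 0" --pt "0 0 0 -0.005 0" --pt "0 0 0 -0.01 0" --pt "0 0 0 -0.015 0" --pt "0 0 0 -0.02 0" --pt "0 0 0 -0.02 0" --pt "0 0 0 -0.02 0" --pt "0 0 0 -0.02 0" --pt "0 0 0 -0.02 0" --pt "0 0 0 -0.02 0" --pt "0 0 0 -0.015 0" --pt "0 0 0 -0.01 0" --pt "0 0 0 0 0"

```text
time_s: 3.9
ee_pos: [0.5574, 0.3154, 0.3306]
eef_rot: [0.233, 0.972, 0.002, 0.002]
wrist_force: [0.7, 0.3, -2.3]
width: 0.0323
grasp_force: 50.0
```

Run:
```python
from h import *
st=robot.get_state(); print(st["ee_pos"],yaw(st),st["width"],st["wrist_force"],tool(st,[.546,-.308,.32]))
im,P=snap("wrist","w1"); Z=P[...,2]
r=im.astype(int)
m=(Z>.24)&(Z<.31)&(r.sum(2)>300)&(np.hypot(P[...,0]-.556,P[...,1]-.315)<.1)
Q=P[m]; A=np.c_[Q[:,:2]-Q[:,:2].mean(0),np.ones(len(Q))]
print(len(Q),np.linalg.lstsq(A,Q[:,2],rcond=None)[0])
```

```text
[0.55737968 0.31535581 0.33064001] 63.0 0.03227305425096479 [ 0.71897928  0.27782471 -2.27050818] [-0.2726 -0.5607  0.0093]
43165 [0.00269595 0.00110518 0.29805868]
```

Emit:
drive_tool --pt "0 -0.005 -0.01 0 0" --pt "0 -0.008 -0.016 0 0" --pt "0 -0.0115 -0.0235 0 0" --pt "0 -0.0115 -0.0235 0 0" --pt "0 -0.0115 -0.0235 0 0" --pt "0 -0.0115 -0.0235 0 0" --pt "0 -0.0115 -0.0235 0 0" --pt "0 -0.0115 -0.0235 0 0" --pt "0 -0.0115 -0.0235 0 0" --pt "0 -0.0115 -0.0235 0 0" --pt "0 -0.0115 -0.0235 0 0" --pt "0 -0.0115 -0.0235 0 0" --pt "0 -0.0115 -0.0235 0 0" --pt "0 -0.0115 -0.0235 0 0" --pt "0 -0.0115 -0.0235 0 0" --pt "0 -0.0115 -0.0235 0 0" --pt "0 -0.0115 -0.0235 0 0" --pt "0 -0.0115 -0.0235 0 0" --pt "0 -0.0115 -0.0235 0 0" --pt "0 -0.0115 -0.0235 0 0"

```text
time_s: 5.62
ee_pos: [0.5469, -0.1865, 0.3249]
eef_rot: [0.233, 0.972, 0.0, -0.002]
wrist_force: [-0.5, 1.0, -3.1]
width: 0.0323
grasp_force: 50.2
```

Emit:
drive_tool --pt "0 -0.0115 -0.0235 0 0" --pt "0 -0.0115 -0.0235 0 0" --pt "0 -0.0115 -0.0235 0 0" --pt "0 -0.0115 -0.0235 0 0" --pt "0 -0.007 -0.015 0 0" --pt "0 0 0 0 0" --pt "0 0 0 0 0" --pt "0 0 0 0 0"

```text
time_s: 6.28
ee_pos: [0.546, -0.3054, 0.3262]
eef_rot: [0.233, 0.972, 0.001, -0.001]
wrist_force: [0.4, 0.9, -2.6]
width: 0.0323
grasp_force: 50.3
```

Run:
```python
from h import *
st=robot.get_state(); print(st["ee_pos"],yaw(st),st["joint_positions"],tool(st,[.546,-.308,.052]))
im,P=snap("wrist","w2"); Z=P[...,2]
r=im.astype(int); m=(r[...,0]-r[...,2]>40)&(Z<.03)&(np.hypot(P[...,0]-.546,P[...,1]+.308)<.11); Q=P[m]; print(len(Q),Q.min(0),Q.max(0))
# rim circle fit from outer hull
h=cv2.convexHull((Q[:,:2]*1000).astype(np.float32)); print(cv2.minEnclosingCircle(h))
```

```text
[ 0.54598632 -0.30539171  0.32617451] 63.0 [-6.22485742e-01  1.71220906e-01  1.53031261e+00  8.24307175e-04
  1.44267604e+00 -1.72253439e+00] [-0.0019 -0.0026  0.2742]Traceback (most recent call last):
  File "<stdin>", line 4, in <module>
    return umr_minimum(a, axis, None, out, keepdims, initial, where)
ValueError: zero-size array to reduction operation minimum which has no identity
```

View pics/w2.png

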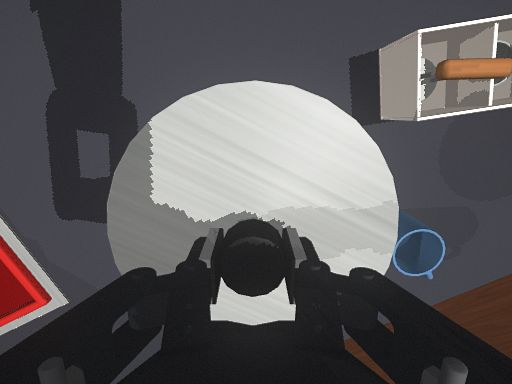

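The lid hangs level in the jaws (knob at (252,258)) and hides the trivet, as expected. I'll lower it, slowing near the end.

Emit:
drive_tool --pt "0 -0.002 -0.0025 0.01 0" --pt "0 0 0 0.02 0" --pt "0 0 0 0.025 0" --pt "0 0 0 0.025 0" --pt "0 0 0 0.025 0" --pt "0 0 0 0.025 0" --pt "0 0 0 0.025 0" --pt "0 0 0 0.025 0" --pt "0 0 0 0.025 0" --pt "0 0 0 0.02 0" --pt "0 0 0 0.015 0" --pt "0 0 0 0.01 0" --pt "0 0 0 0.006 0" --pt "0 0 0 0.004 0" --pt "0 0 0 0 0" --pt "0 0 0 0 0"

```text
time_s: 7.67
ee_pos: [0.5479, -0.3097, 0.0682]
eef_rot: [0.233, 0.972, -0.0, 0.001]
wrist_force: [0.8, -0.7, -2.8]
width: 0.0326
grasp_force: 50.3
```

Emit:
drive_tool --pt "0 0 0 0.004 0" --pt "0 0 0 0.004 0" --pt "0 0 0 0.003 0" --pt "0 0 0 0.002 0" --pt "0 0 0 0.001 0" --pt "0 0 0 0.001 0" --pt "0 0 0 0 0" --pt "0 0 0 0 0"

```text
time_s: 8.33
ee_pos: [0.5472, -0.3094, 0.0523]
eef_rot: [0.233, 0.972, 0.0, -0.0]
wrist_force: [0.5, 0.5, -3.0]
width: 0.0328
grasp_force: 50.3
```

Not touching yet, so I step down until contact.

Emit:
drive_tool --pt "0 0 0 0.001 0" --pt "0 0 0 0.001 0" --pt "0 0 0 0 0" --pt "0 0 0 0 0"

```text
time_s: 8.67
ee_pos: [0.5475, -0.3096, 0.0512]
eef_rot: [0.233, 0.972, -0.0, 0.0]
wrist_force: [-2.4, 1.0, 3.2]
width: 0.0325
grasp_force: 50.9
```

Contact: the force changed from -3 to +3 N. Opening and backing off.

Emit:
drive_tool --pt "0.5 0 0 0 0" --pt "0.7 0 0 0 0" --pt "1 0 0 0 0" --pt "1 0 0 0 0" --pt "1 0 0 0 0" --pt "1 0 0 0 0" --pt "1 0 0 -0.005 0" --pt "1 0 0 -0.01 0" --pt "1 0 0 -0.02 0" --pt "1 0 0 -0.03 0" --pt "1 0 0 -0.03 0" --pt "1 0 0 -0.03 0" --pt "1 0 0 -0.03 0" --pt "1 0 0 -0.03 0" --pt "1 0 0 -0.03 0" --pt "1 0 0 -0.03 0" --pt "1 0 0 -0.025 0" --pt "1 0 0 0 0"

```text
time_s: 10.17
ee_pos: [0.5498, -0.3112, 0.3298]
eef_rot: [0.233, 0.972, -0.003, 0.007]
wrist_force: [0.2, -1.0, 0.9]
width: 0.0855
grasp_force: 0.0
```

Run:
```python
from h import *
snap("top","top1")
z0=np.load("pics/top0.npz"); z=np.load("pics/top1.npz"); P=z["P"]; im=z["im"].astype(int)
Z=P[...,2]
m=(np.hypot(P[...,0]-.546,P[...,1]+.308)<.1)&(Z>.006)&(Z<.035)&(abs(im[...,0]-im[...,2])<25)&(im.sum(2)>330)
Q=P[m]; print("lid",len(Q),Q.mean(0),Q.min(0),Q.max(0))
k=(np.hypot(P[...,0]-.546,P[...,1]+.308)<.04)&(Z>.04)&(Z<.07);Q=P[k]; print("knob",len(Q),Q.mean(0) if len(Q) else 0)
# image around caddy & lid
cv2.imwrite("pics/crop2.png",cv2.resize(z["im"][140:260,140:400],None,fx=3,fy=3)[:,:,::-1])
st=robot.get_state(); print(st["ee_pos"],yaw(st),tool(st,[.575,.06,.33]),st["joint_positions"][5])
```

```text
lid 1341 [ 0.55388507 -0.28808879  0.01859109] [ 0.45602659 -0.37256507  0.00600775] [ 0.64401091 -0.22398719  0.03320306]
knob 89 [ 0.54412414 -0.30812113  0.05274988]
[ 0.54893391 -0.3105773   0.32646767] 63.0 [ 0.1448  0.3421 -0.0056] -1.7261403677648626
```

View pics/crop2.png

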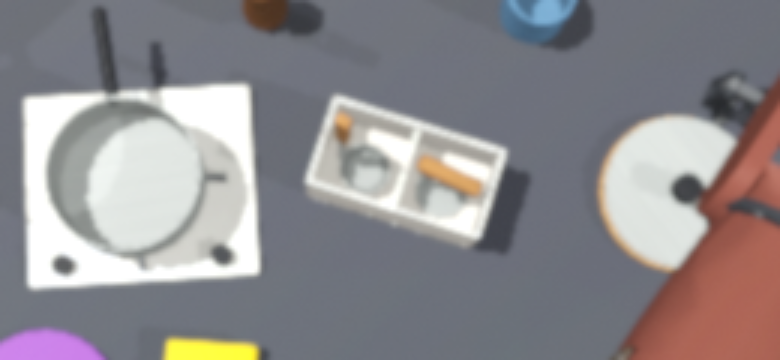

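The lid lies on the trivet, knob at (0.544,-0.308), and the pan is open. Next I move over the ladle grip, at crop position (343,127).

Emit:
drive_tool --pt "1 0.0045 0.0115 0 0" --pt "1 0.0088 0.0227 0 0" --pt "1 0.0088 0.0227 0 0" --pt "1 0.0088 0.0227 0 0" --pt "1 0.0088 0.0227 0 0" --pt "1 0.0088 0.0227 0 0" --pt "1 0.0088 0.0227 0 0" --pt "1 0.0088 0.0227 0 0" --pt "1 0.0088 0.0227 0 0" --pt "1 0.0088 0.0227 0 0" --pt "1 0.0088 0.0227 0 0" --pt "1 0.0088 0.0227 0 0" --pt "1 0.0088 0.0227 0 0" --pt "1 0.0088 0.0227 0 0" --pt "1 0.0088 0.0227 0 0" --pt "1 0.0088 0.0227 0 0" --pt "1 0.0045 0.0115 0 0" --pt "1 0 0 0 0" --pt "1 0 0 0 0"

```text
time_s: 11.8
ee_pos: [0.5855, 0.0789, 0.3188]
eef_rot: [0.232, 0.973, -0.001, -0.001]
wrist_force: [-1.5, -0.2, 0.0]
width: 0.0855
grasp_force: 0.0
```

Run:
```python
from h import *
im,P=snap("wrist","w3"); st=robot.get_state(); print(st["ee_pos"],yaw(st))
r=im.astype(int); Z=P[...,2]
w=(r[...,0]-r[...,2]>40)&(np.hypot(P[...,0]-.588,P[...,1]-.077)<.035)
for a,b in((.205,.225),(.19,.205),(.17,.19),(.15,.17),(.12,.15)):
    Q=P[w&(Z>a)&(Z<b)]
    if len(Q): print(a,len(Q),Q.mean(0).round(4),Q.min(0).round(4),Q.max(0).round(4))
Q=P[w&(Z>.205)]
if len(Q): print(cv2.minAreaRect((Q[:,:2]*1000).astype(np.float32)))
v,u=np.where(w&(Z>.2)); print(u.min(),u.max(),v.min(),v.max())
```

```text
[0.58575601 0.07809474 0.31923995] 63.0
0.205 270 [0.5918 0.0771 0.2127] [0.5842 0.0678 0.205 ] [0.6005 0.0856 0.2153]
0.19 81 [0.588  0.0794 0.1983] [0.584  0.0688 0.19  ] [0.5929 0.0857 0.205 ]
0.17 92 [0.588  0.0795 0.1802] [0.5844 0.0705 0.17  ] [0.5929 0.0856 0.1897]
0.15 68 [0.5879 0.0792 0.16  ] [0.5843 0.069  0.15  ] [0.5922 0.0854 0.1699]
0.12 74 [0.5881 0.0796 0.1376] [0.5844 0.0697 0.1236] [0.5927 0.0857 0.1495]
((592.5590209960938, 76.61994934082031), (15.428746223449707, 11.878189086914062), 58.35740661621094)
245 263 195 213
```

View pics/w3.png

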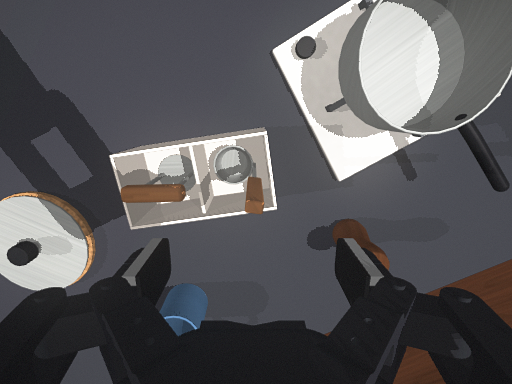

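The grip top is centred at (0.592,0.077), z 0.213, with its long side at 58°, and the bowl lies toward the compartment centre. The jaws are nearly aligned, so I correct by 5° and descend.

Emit:
drive_tool --pt "1 -0.006 0.002 0.015 5" --pt "1 0 0 0.02 0" --pt "1 0 0 0.02 0" --pt "1 0 0 0.02 0" --pt "1 0 0 0.02 0" --pt "1 0 0 0.02 0" --pt "1 0 0 0.015 0" --pt "1 0 0 0.006 0" --pt "1 0 0 0 0" --pt "1 0 0 0 0"

```text
time_s: 12.68
ee_pos: [0.5928, 0.0767, 0.1845]
eef_rot: [0.276, 0.961, -0.0, 0.0]
wrist_force: [-0.4, -0.4, 0.1]
width: 0.0852
grasp_force: 0.0
```

Run:
```python
from h import *
st=robot.get_state(); print(st["ee_pos"],yaw(st),tool(st,[.5922,.0768,.183]),st["wrist_force"])
```

```text
[0.59281659 0.07667426 0.18454624] 58.0 [ 0.0006 -0.0002  0.0015] [-0.3967819  -0.40681051  0.0704612 ]
```

Emit:
drive_tool --pt "0 0 0 0 0" --pt "0 0 0 0 0" --pt "0 0 0 0 0" --pt "0 0 0 0 0" --pt "0 0 0 0 0" --pt "0 0 0 0 0" --pt "0 0 0 0 0" --pt "0 0 0 0 0" --pt "0 0 0 0 0" --pt "0 0 0 0 0" --pt "0 0 0 -0.004 0" --pt "0 0 0 -0.008 0" --pt "0 0 0 0 0" --squeeze 40

```text
time_s: 13.77
ee_pos: [0.5932, 0.0777, 0.1973]
eef_rot: [0.275, 0.961, 0.0, 0.001]
wrist_force: [1.2, 0.8, -0.8]
width: 0.0159
grasp_force: 39.0
```

Emit:
drive_tool --pt "0 0 0 -0.01 0" --pt "0 0 0 -0.015 0" --pt "0 0 0 -0.015 0" --pt "0 0 0 -0.015 0" --pt "0 0 0 -0.015 0" --pt "0 0 0 -0.015 0" --pt "0 0 0 -0.015 0" --pt "0 0 0 -0.015 0" --pt "0 0 0 -0.015 0" --pt "0 0 0 -0.015 0" --pt "0 0 0 -0.012 0" --pt "0 0 0 -0.005 0" --pt "0 0 0 0 0" --pt "0 0 0 0 0"

```text
time_s: 14.93
ee_pos: [0.5925, 0.0776, 0.3581]
eef_rot: [0.275, 0.961, -0.0, -0.0]
wrist_force: [-0.0, 0.2, -1.5]
width: 0.0153
grasp_force: 39.2
```

Run:
```python
from h import *
st=robot.get_state(); print(st["ee_pos"],yaw(st),st["width"],st["wrist_force"])
im,P=snap("scene","scene2"); r=im.astype(int); Z=P[...,2]; e=st["ee_pos"]
w=(r[...,0]-r[...,2]>50)&(np.hypot(P[...,0]-e[0],P[...,1]-e[1])<.06)&(Z>.25)&(Z<.4)
for a in np.arange(.25,.4,.02):
    Q=P[w&(Z>a)&(Z<=a+.02)]
    if len(Q): print(a.round(2),len(Q),Q.mean(0).round(4))
s=(np.hypot(P[...,0]-e[0],P[...,1]-e[1])<.09)&(Z>.135)&(Z<.26); Q=P[s]; print(len(Q),Q.min(0) if len(Q) else 0)
t=np.load("pics/scene0.npz"); 
pan=(np.hypot(P[...,0]-.556,P[...,1]-.314)<.1)&(Z>.105)&(Z<.125); Q=P[pan]; print("rim",len(Q),cv2.minEnclosingCircle((Q[:,:2]*1000).astype(np.float32)))
z=np.load("pics/top1.npz");Q=z["P"]; Q=Q[(np.hypot(Q[...,0]-.556,Q[...,1]-.314)<.1)&(abs(Q[...,2]-.115)<.008)]; print("rim top",cv2.minEnclosingCircle((Q[:,:2]*1000).astype(np.float32)),Q.mean(0))
cv2.imwrite("pics/crop3.png",cv2.resize(im[40:240,160:400],None,fx=3,fy=3)[:,:,::-1])
```

```text
[0.59251149 0.07761474 0.3580748 ] 58.0 0.015254303654716465 [-0.00705067  0.17220871 -1.51844834]
0.29 13 [0.5964 0.0825 0.3023]
0.31 20 [0.5966 0.0833 0.3193]
352 [0.54499495 0.02086813 0.17970635]
rim 609 ((564.0635375976562, 311.71026611328125), 91.88680267333984)
rim top ((562.357666015625, 315.4091491699219), 91.66403198242188) [0.56359063 0.31919314 0.1136933 ]
```

View pics/crop3.png

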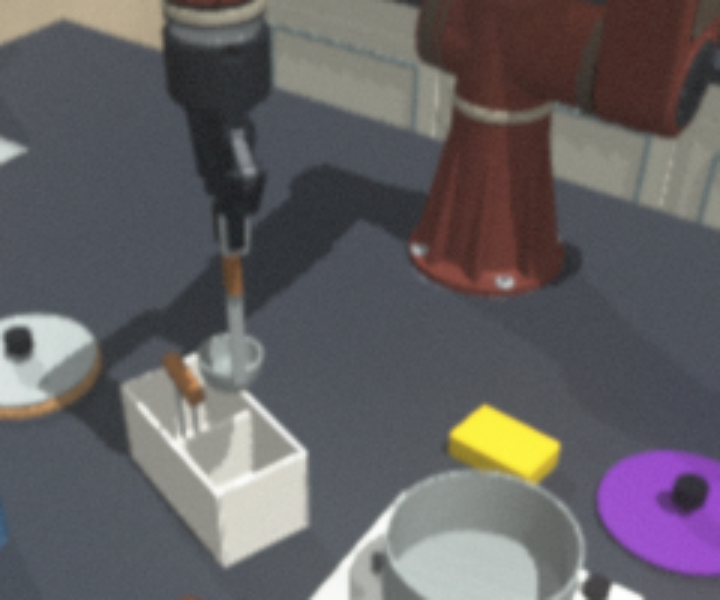

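The ladle hangs upright in the jaws above the caddy, with its underside at about 0.178. Carrying it over the pan.

Emit:
drive_tool --pt "0 0.005 0.007 0 0" --pt "0 0.009 0.012 0 0" --pt "0 0.011 0.015 0 0" --pt "0 0.011 0.015 0 0" --pt "0 0.011 0.015 0 0" --pt "0 0.011 0.015 0 0" --pt "0 0.011 0.015 0 0" --pt "0 0.011 0.015 0 0" --pt "0 0.011 0.015 0 0" --pt "0 0.011 0.015 0 0" --pt "0 0.011 0.015 0 0" --pt "0 0.011 0.015 0 0" --pt "0 0.011 0.015 0 0" --pt "0 0.011 0.015 0 0" --pt "0 0.008 0.01 0 0" --pt "0 0.003 0.004 0 0" --pt "0 0 0 0 0" --pt "0 0 0 0 0"

```text
time_s: 16.48
ee_pos: [0.5721, 0.3411, 0.3578]
eef_rot: [0.275, 0.961, -0.001, -0.0]
wrist_force: [-0.4, -1.0, -1.4]
width: 0.0154
grasp_force: 39.2
```

Run:
```python
from h import *
st=robot.get_state(); print(st["ee_pos"],yaw(st),tool(st,[.5724,.3413,.2195]))
im,P=snap("wrist","w4")
```

```text
[0.57213286 0.341127   0.35775288] 58.0 [-1.000e-04  5.000e-04  1.383e-01]
```

View pics/w4.png

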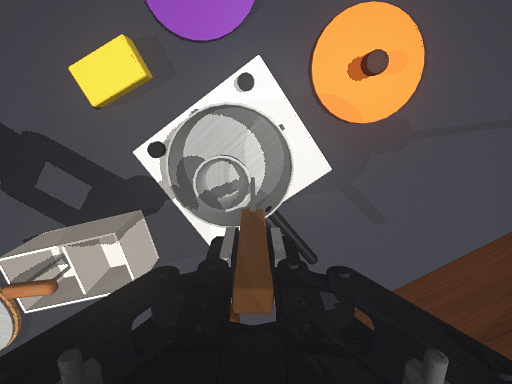

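The ladle bowl, at (222,183), is over the open pan mouth centred near (228,165), and the offset is perspective. I lower it to just above the floor.

Emit:
drive_tool --pt "0 0 0 0.008 0" --pt "0 0 0 0.014 0" --pt "0 0 0 0.014 0" --pt "0 0 0 0.014 0" --pt "0 0 0 0.014 0" --pt "0 0 0 0.014 0" --pt "0 0 0 0.014 0" --pt "0 0 0 0.012 0" --pt "0 0 0 0.01 0" --pt "0 0 0 0.008 0" --pt "0 0 0 0.006 0" --pt "0 0 0 0.003 0" --pt "0 0 0 0 0" --pt "0 0 0 0 0"

```text
time_s: 17.7
ee_pos: [0.5726, 0.3416, 0.2278]
eef_rot: [0.275, 0.961, 0.0, 0.0]
wrist_force: [-0.8, 0.3, -1.8]
width: 0.0157
grasp_force: 39.1
```

Emit:
drive_tool --pt "0 0 0 0.003 0" --pt "0 0 0 0.002 0" --pt "0 0 0 0.0015 0" --pt "0 0 0 0 0" --pt "0 0 0 0 0"

```text
time_s: 18.12
ee_pos: [0.5722, 0.3414, 0.2207]
eef_rot: [0.275, 0.961, -0.0, -0.0]
wrist_force: [0.5, -0.2, -1.2]
width: 0.0158
grasp_force: 39.2
```

Emit:
drive_tool --pt "0 0 0 0.001 0" --pt "0 0 0 0.0005 0" --pt "0 0 0 0 0" --pt "0 0 0 0 0"

```text
time_s: 18.45
ee_pos: [0.5726, 0.3416, 0.2199]
eef_rot: [0.275, 0.961, 0.0, 0.0]
wrist_force: [-0.4, -0.6, -0.0]
width: 0.0154
grasp_force: 39.4
```

Emit:
drive_tool --pt "0 0 0 0.0007 0" --pt "0 0 0 0 0" --pt "0 0 0 0 0"

```text
time_s: 18.7
ee_pos: [0.5728, 0.3417, 0.2199]
eef_rot: [0.275, 0.961, 0.0, 0.001]
wrist_force: [-0.8, -0.0, 4.5]
width: 0.0154
grasp_force: 39.9
```

Bowl is on the floor (force up to +4.5 N). Opening gently, then raising.

Emit:
drive_tool --pt "0.25 0 0 -0.0005 0" --pt "0.35 0 0 0 0" --pt "0.5 0 0 0 0" --pt "0.7 0 0 0 0" --pt "1 0 0 0 0" --pt "1 0 0 0 0" --pt "1 0 0 0 0" --pt "1 0 0 0 0" --pt "1 0 0 -0.01 0" --pt "1 0 0 -0.02 0" --pt "1 0 0 -0.025 0" --pt "1 0 0 -0.03 0" --pt "1 0 0 -0.03 0" --pt "1 0 0 -0.03 0" --pt "1 0 0 -0.02 0" --pt "1 0 0 0 0" --pt "1 0 0 0 0" --pt "1 0 0 0 0"

```text
time_s: 20.2
ee_pos: [0.5719, 0.3413, 0.3832]
eef_rot: [0.275, 0.961, -0.0, -0.001]
wrist_force: [0.4, -0.2, -0.2]
width: 0.0855
grasp_force: 0.0
```

Run:
```python
from h import *
snap("scene","scene3")
```

```text
(no output)
```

View pics/scene3.png

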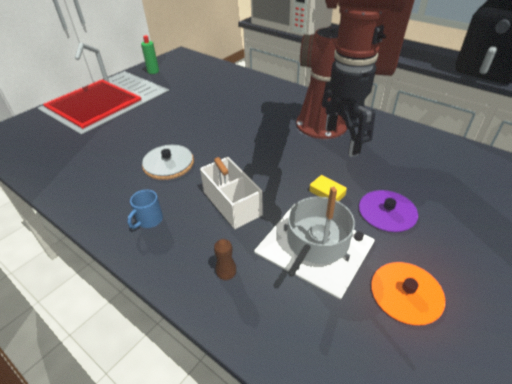

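The ladle stands upright in the pan (grip at (331,205)) and the lid sits on the trivet at (167,160). Everything else is in place and the gripper is clear. Handing in.

```bash
python3 -c "
from station import robot
print(robot.sign_off())"
```

```text
the job is handed in; nothing more can be done
None
```

The job is handed in (no verdict was returned): the last picture shows the lid knob up on the trivet and the ladle standing bowl-down in the saucepan, with nothing else visibly moved.

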